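# Line up rock core plugs by length on the layout board

### The arm

A 6-joint arm with a two-finger parallel gripper is mounted at the origin on a cart in front of the work surface, level with it; the furniture and walls round the work are solid. World frame = base frame: x ahead of the robot, y to its left, z up, the work surface at z = 0. Lengths are in m, angles in degrees, forces in N, time in s.
With the tool pointing down it reaches from about 0.4 to 0.825 m from the base axis. Payload 7 kg.
Tool frame: the origin (TCP) lies midway between the tips of the shut fingers; the grasp point (between the pads) lies 19 mm behind it (ctrl.hold_point_z is the distance from the TCP to the grasp point, in m); z points along the fingers, y is the line along which they close (so a half turn about z gives the same grasp; the last joint's range is limited). The gripper opens to 88 mm and grips with 3 to 60 N. Pads are 19 mm wide; open, the fingers measure 130 mm over their backs; the gripper's body (78 mm by 193 mm) begins 47 mm behind the grasp point.
Start: joints at [91.163, 20.546, 0.682, 0, -70.136, -16.507], TCP at [0.179, 0.651, 0.227] pointing down, gripper open.
Joint ranges: [-176.03, 176.03], [-82.01, 121.73], [-58.28, 71.71], [-173.87, 95.51], [-174.79, -0.11], [-173.66, 173.66]. Speed limits (degrees/s): [136.94, 136.94, 172.46, 180, 180, 180].

### API

Orientations are given as [roll, pitch, yaw] about the fixed x, y, z axes, in that order (R = Rz(yaw) Ry(pitch) Rx(roll)).
In Python, from plant import ctrl gives the robot as it stands.
- The arm moves only by the tool apply_moves, never from a script. Its argument "deltas" is a list of rows, each an object with "fingers": the finger opening in mm, from 0 to 87.6; "delta_pos": the shift along the tool's x, y, z in mm, a list of three; "angular": the turn, a rotation vector about the tool's x, y, z in degrees, a list of three. A call has 1 to 10 rows; each row is the pose to reach, as a shift and turn from the pose commanded when the call began, along the tool's axes at that moment; what a row does not reach only later rows make up. A row lasts 1/10 s, in which the tool goes at most 50 mm and 8.59 degrees, less where a joint would pass 70% of its speed; a pose out of reach is approached as far as the arm can. A call with a gripper value outside its range is refused whole. The fingers move at their own pace and stop on an object; the grip force is fixed at half the most. Time passes only in rows, so rows that repeat a pose let the fingers close. It gives the time, the measured TCP pose, the force, the opening and the grip force at its end, in the units of the state.
- ctrl.get_obs(): the state, without advancing time (a new reading comes with each control period).
- ctrl.snapshot(name): name is "scene" or "top" or "wrist"; returns the picture (420x560x3 uint8, red, green, blue); there is no depth.
- ctrl.camera_params(name): a dict with "fx", "fy", "cx", "cy" (pixels), "cam_to_world" (4x4, takes a point from camera to world coordinates); the wrist camera has in their place "mount" (4x4, takes a point from camera to tool coordinates, whose origin is the TCP and whose axes are the flange's). Camera axes: x right, y up, looking along -z (the intrinsics and any distortion apply to the point x, -y, -z); pixel columns grow to the right and rows downward; lengths in m; the calibration is good to about 2 mm. A picture is of the moment at which its call begins: read the wrist's pose just before it. camera_params takes no time and is no camera call.
- ctrl.close_job(): hands the job in; it is judged then, once.
The state is a dict: "clock": time; "joint_pos": joint angles; "qvel": joint speeds; "tau": joint torques, N m; "tool_pos": TCP position; "orientation": TCP orientation; "force": force on the tool from outside, world axes, zero at the start; "moment": the same for the moment, N m; "opening": finger opening in m; "gripper_force": force on a finger pad.
Only numpy, scipy, OpenCV 4.12 (cv2) and the standard library are available. Lean on these libraries where they do the work, as an engineer would, in place of code of your own. Each camera call takes 0.05 s, during which the arm holds its last target. There are 200 camera calls.

### The job

Lay out the four rock core plugs for logging: stand them upright on the four black pads of the wooden board, one plug to a pad and centred in its white ring, in order of length, with the shortest on the pad next to the red button and the tallest at the white-button end. Do not let any plug topple over on the way, and leave them all standing at rest.

Things in the scene. Friction and masses are not known exactly. Their poses are not given: they have to be found in the camera images.
- plug_sandstone_center (a point): shortest core plug: sand-yellow rock, an upright plain cylinder 36 mm in diameter and 30 mm tall, standing on its flat end on the bench (z = 0). The point is its centre, 15 mm above its underside; z is its long axis. Loose, about 80 to 260 g; firm, may be gripped at 10 to 30 N.
- plug_redbed_center (a point): second shortest core plug: brick-red rock, an upright plain cylinder 36 mm in diameter and 46 mm tall, standing on its flat end on the bench (z = 0). The point is its centre, 23 mm above its underside; z is its long axis. Loose, about 80 to 260 g; firm, may be gripped at 10 to 30 N.
- plug_limestone_center (a point): second tallest core plug: pale grey-white rock, an upright plain cylinder 36 mm in diameter and 62 mm tall, standing on its flat end on the bench (z = 0). The point is its centre, 31 mm above its underside; z is its long axis. Loose, about 80 to 260 g; firm, may be gripped at 10 to 30 N.
- plug_greenstone_center (a point): tallest core plug: dark green rock, an upright plain cylinder 36 mm in diameter and 78 mm tall, standing on its flat end on the bench (z = 0). The point is its centre, 39 mm above its underside; z is its long axis. Loose, about 80 to 260 g; firm, may be gripped at 10 to 30 N.
- seat_a: round black rubber pad with a thin white ring, 50 mm across, fixed on the board; leftmost of a straight row of four seen from the robot (a, b, c, d from left to right, 80 mm apart). Origin: centre of its underside, 10 mm above the bench; it is 2 mm thick, so a plug on it stands 12 mm above the bench. x points away from the robot across the board, y along the row to the left.
- seat_b: round black rubber pad with a thin white ring, 50 mm across, fixed on the board; second from the left of a straight row of four seen from the robot (a, b, c, d from left to right, 80 mm apart). Origin: centre of its underside, 10 mm above the bench; it is 2 mm thick, so a plug on it stands 12 mm above the bench. x points away from the robot across the board, y along the row to the left.
- seat_c: round black rubber pad with a thin white ring, 50 mm across, fixed on the board; third from the left of a straight row of four seen from the robot (a, b, c, d from left to right, 80 mm apart). Origin: centre of its underside, 10 mm above the bench; it is 2 mm thick, so a plug on it stands 12 mm above the bench. x points away from the robot across the board, y along the row to the left.
- seat_d: round black rubber pad with a thin white ring, 50 mm across, fixed on the board; rightmost of a straight row of four seen from the robot (a, b, c, d from left to right, 80 mm apart). Origin: centre of its underside, 10 mm above the bench; it is 2 mm thick, so a plug on it stands 12 mm above the bench. x points away from the robot across the board, y along the row to the left.
- board: light wooden layout board, 80 x 380 x 10 mm, fixed flat on the bench and turned by up to 0.2 rad, carrying the four pads and a button at each end. Origin: centre of its underside; y runs along the row of pads to the left, x away from the robot.
- red_button: red plastic button, 24 mm across, 8 mm high, fixed on one end of the board, 50 mm beyond the end pad (a or d) and in line with the pads; it marks the short end of the row. A white button of the same shape is on the other end. Origin: centre of its underside.

How it is judged (in metres and radians):
At the end, for the whole second after the job is handed in: The four plugs stand on the four pads in order of length from the red button's end (shortest) to the white button's end (tallest), each centre within 12 mm of its pad's centre seen from above, upright within 0.1 rad, resting on the pad (height within 4 mm), and at rest (((horizontal distance between red_button and seat_a below 0.1 m and horizontal distance between plug_sandstone_center and seat_a below 0.012 m and horizontal distance between plug_redbed_center and seat_b below 0.012 m and horizontal distance between plug_limestone_center and seat_c below 0.012 m and horizontal distance between plug_greenstone_center and seat_d below 0.012 m) or (horizontal distance between red_button and seat_d below 0.1 m and horizontal distance between plug_sandstone_center and seat_d below 0.012 m and horizontal distance between plug_redbed_center and seat_c below 0.012 m and horizontal distance between plug_limestone_center and seat_b below 0.012 m and horizontal distance between plug_greenstone_center and seat_a below 0.012 m)) and z of plug_sandstone_center in the frame of seat_a between 0.013 and 0.021 m and angle between each of plug_sandstone_center, plug_redbed_center, plug_limestone_center, plug_greenstone_center's own z axis and vertical below 0.1 rad and linear speed of each of plug_sandstone, plug_redbed, plug_limestone, plug_greenstone below 0.02 m/s and angular speed of each of plug_sandstone, plug_redbed, plug_limestone, plug_greenstone below 0.2 rad/s and z of plug_redbed_center in the frame of seat_a between 0.021 and 0.029 m and z of plug_limestone_center in the frame of seat_a between 0.029 and 0.037 m and z of plug_greenstone_center in the frame of seat_a between 0.037 and 0.045 m); the robot touches nothing.
It fails at once if a core plug toppled over (leaned more than 0.8 rad) (angle between any of plug_sandstone_center, plug_redbed_center, plug_limestone_center, plug_greenstone_center's own z axis and vertical above 0.8 rad).
It also fails if it takes over 99 s, if anything falls off the work surface, if the arm or the gripper's body presses on something with over 40 N, if the wrist force passes 120 N, or if a joint passes its speed limit or range.

## Working session

There is one attempt and no reset: what is moved stays moved. The work goes in short steps, Python scripts to look and compute and a tool call to move; the robot and the scene stay as the last step left them, time stands still between calls to the robot, and variables do not carry over. Pictures are saved under pics/ and viewed, at most 16 in all, crops included, and the job is handed in when it is done.

Besides the shell and the picture viewer there is one more tool, called after "Emit:" as name(argument=value, ...) on one line, values as JSON. apply_moves: Moves the arm, as the interface text tells. Its arguments: {"type":"object","properties":{"deltas":{"type":"array"}},"required":["deltas"]}

```bash
mkdir -p pics
python3 - <<'E'
from plant import ctrl
import cv2,numpy as np
for n in("top","scene"):
    im=ctrl.snapshot(n); cv2.imwrite(f"pics/{n}0.png",im[:,:,::-1])
    p=ctrl.camera_params(n); print(n,{k:np.round(v,4).tolist() if not isinstance(v,str) else v for k,v in p.items()})
print(ctrl.camera_params("wrist")); print(ctrl.get_obs(), ctrl.hold_point_z)
E
```

```text
top {'fx': 476.2513, 'fy': 476.2513, 'cx': 280.1992, 'cy': 202.8115, 'cam_to_world': [[0.0171, 0.9934, -0.1134, 0.431], [-0.9998, 0.0157, -0.0132, -0.0522], [-0.0113, 0.1136, 0.9935, 0.9787], [0.0, 0.0, 0.0, 1.0]]}
scene {'fx': 524.7389, 'fy': 524.7389, 'cx': 278.3178, 'cy': 214.8728, 'cam_to_world': [[0.7042, 0.3567, -0.6139, -0.219], [-0.7097, 0.3268, -0.6241, -0.812], [-0.022, 0.8752, 0.4833, 0.6441], [0.0, 0.0, 0.0, 1.0]]}
{'fx': 373.1861591484891, 'fy': 373.1861591484891, 'cx': 278.0181011077341, 'cy': 209.47959157888664, 'mount': array([[-3.30803875e-04,  9.53582827e-01,  3.01130672e-01,
         8.31961723e-02],
       [ 9.99999028e-01, -9.24632697e-05,  1.39133930e-03,
         8.20994412e-05],
       [ 1.35460079e-03,  3.01130840e-01, -9.53581870e-01,
        -1.57955746e-01],
       [ 0.00000000e+00,  0.00000000e+00,  0.00000000e+00,
         1.00000000e+00]])}
{'clock': 0.1, 'joint_pos': array([ 9.11619494e+01,  2.05882260e+01,  6.40204797e-01, -1.96680142e-02,
       -7.01366237e+01, -1.65045352e+01]), 'qvel': array([-0.01837595, -0.08693925,  0.10748517,  0.09122279,  0.00136653,
       -0.11570044]), 'tau': array([-1.44786747e-03, -5.84162128e+01,  2.93752402e+01,  7.01555774e+00,
        1.01444384e-02, -4.80595770e-05]), 'tool_pos': array([0.1785233 , 0.65051037, 0.22570919]), 'orientation': array([ 1.79913589e+02, -6.32094404e-03, -1.53492775e+01]), 'force': array([-0.64400784, -1.2517542 , -0.34004216]), 'moment': array([0.00421018, 0.03880563, 0.0164147 ]), 'gripper_force': 0.0, 'opening': 0.08761230151364373} 0.0188
```

View pics/top0.png

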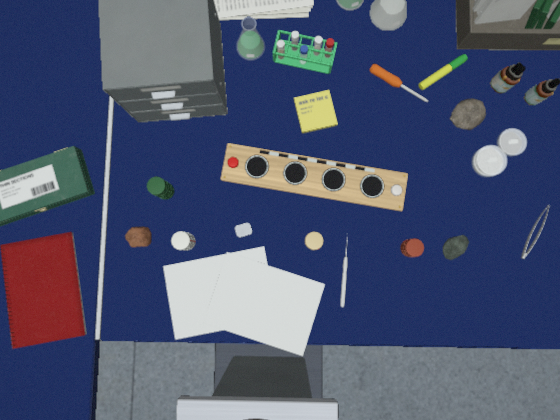

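View pics/scene0.png

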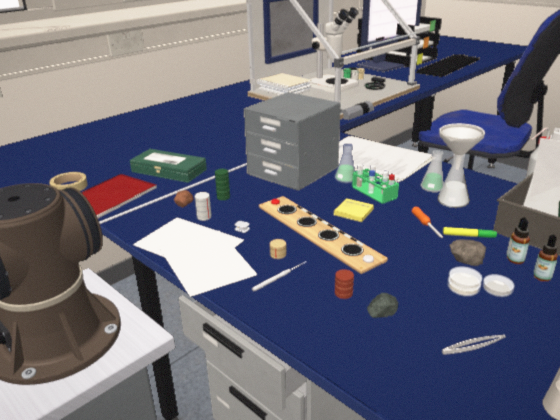

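The top view shows the red button at (233,162), so the short end is seat a. The pads are at (257,167), (295,173), (333,180) and (372,186). The plugs are greenstone (160,188), limestone (183,241), sandstone (314,241) and redbed (413,248). The scene view shows the same four plugs, with nothing blocking the board.

```bash
cat > h.py <<'E'
import numpy as np, cv2
from plant import ctrl
from scipy.spatial.transform import Rotation as R
def ray(cam,uv,z,T=None):
    p=ctrl.camera_params(cam); T=p["cam_to_world"] if T is None else T
    d=T[:3,:3]@np.array([(uv[0]-p["cx"])/p["fx"],-(uv[1]-p["cy"])/p["fy"],-1])
    return T[:3,3]+d*(z-T[2,3])/d[2]
def wristT():
    o=ctrl.get_obs(); T=np.eye(4); T[:3,:3]=R.from_euler("xyz",o["orientation"],degrees=True).as_matrix(); T[:3,3]=o["tool_pos"]
    return T@ctrl.camera_params("wrist")["mount"]
def blob(im,lo,hi,roi):
    u0,v0,u1,v1=roi
    m=cv2.inRange(cv2.cvtColor(np.ascontiguousarray(im[v0:v1,u0:u1]),cv2.COLOR_RGB2HSV),lo,hi)
    m=cv2.morphologyEx(m,cv2.MORPH_CLOSE,np.ones((5,5)))
    n,l,s,c=cv2.connectedComponentsWithStats(m); k=1+np.argmax(s[1:,4])
    h=cv2.convexHull(cv2.findNonZero((l==k).astype(np.uint8))); M=cv2.moments(h)
    return (M["m10"]/M["m00"]+u0,M["m01"]/M["m00"]+v0),(s[k]+[u0,v0,0,0,0]).tolist()
def go(pos,yaw):
    """tool-axis shift (mm) and turn (deg) from the measured pose, tool down"""
    o=ctrl.get_obs(); A=R.from_euler("xyz",o["orientation"],degrees=True)
    print("clock",round(o["clock"],2),"d",np.round(A.inv().apply(np.array(pos)-o["tool_pos"])*1e3,1),
      "w",np.round((A.inv()*R.from_euler("xyz",[180,0,yaw],degrees=True)).as_rotvec(degrees=True),1))
E
python3 - <<'E'
from h import *
top=cv2.imread("pics/top0.png")[:,:,::-1]; sc=cv2.imread("pics/scene0.png")[:,:,::-1]
ranges=dict(sand=((12,60,110),(32,255,255),.030,(298,225,330,257),(265,236,292,262)),
 red=((0,90,50),(12,255,255),.046,(396,232,430,264),(328,266,360,302)),
 lime=((0,0,95),(180,75,255),.062,(165,226,200,254),(192,188,214,224)),
 green=((40,60,15),(88,255,255),.078,(140,170,182,206),(208,164,236,204)))
for n,(lo,hi,h,r1,r2) in ranges.items():
    for cam,im,r in(("top",top,r1),("scene",sc,r2)):
        c,s=blob(im,lo,hi,r); print(n,cam,np.round(c,1),s,np.round(ray(cam,c,h/2)[:2],4))
# pads: dark blobs in board
g=cv2.cvtColor(np.ascontiguousarray(top),cv2.COLOR_RGB2HSV)
P=[]
for u,v in((257,167),(295,173),(333,180),(372,186)):
    c,s=blob(top,(0,0,0),(180,255,60),(u-14,v-14,u+15,v+15)); P.append(ray("top",c,.012)); print(np.round(c,1),s,np.round(P[-1],4))
P=np.array(P); print(np.linalg.norm(np.diff(P,axis=0),axis=1)); d=P[0]-P[3]; print("theta",np.degrees(np.arctan2(-d[0],d[1])))
big=lambda im,a,b,c,d,f:cv2.resize(im[b:d,a:c],None,fx=f,fy=f,interpolation=cv2.INTER_CUBIC)
cv2.imwrite("pics/c1.png",big(top,120,130,430,280,2.5)[:,:,::-1])
E
```

```text
sand top [313.7 240.3] [306, 232, 17, 17, 182] [ 0.4659 -0.1083]
sand scene [277.5 248.4] [270, 239, 16, 20, 278] [ 0.4695 -0.1068]
red top [412.  247.5] [401, 239, 23, 18, 332] [ 0.4546 -0.3036]
red scene [343.7 283.4] [335, 270, 19, 28, 449] [ 0.4588 -0.3019]
lime top [182.7 240.6] [171, 231, 25, 20, 403] [0.4604 0.153 ]
lime scene [202.5 205.5] [192, 191, 22, 30, 450] [0.4653 0.1547]
green top [159.9 187.7] [147, 177, 27, 22, 427] [0.5649 0.2012]
green scene [222.  183.9] [215, 169, 15, 31, 386] [0.5695 0.2022]
[256.3 166.1] [247, 157, 19, 19, 275] [0.6167 0.0112 0.012 ]
[294.7 172.6] [286, 164, 19, 18, 272] [ 0.6043 -0.0682  0.012 ]
[333.  179.1] [324, 170, 19, 19, 284] [ 0.5921 -0.147   0.012 ]
[371.8 185.7] [363, 177, 19, 19, 281] [ 0.5795 -0.2262  0.012 ]
[0.08037954 0.07970337 0.08024937]
theta -8.924111828460202
```

View pics/c1.png

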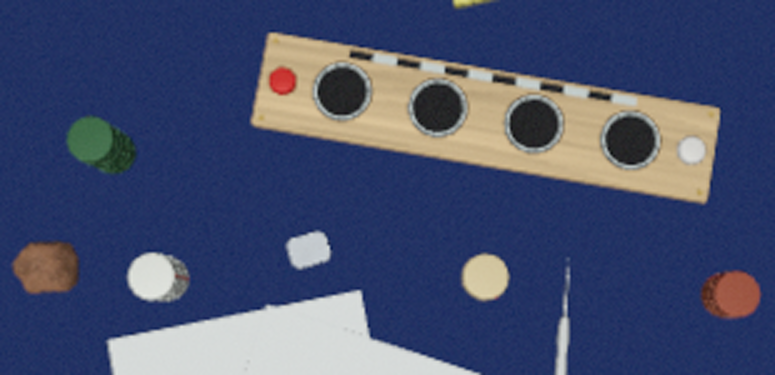

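```bash
python3 -c "
from h import *
go([.54,-.02,.28],-98.9)"
```

```text
clock 0.1 d [526.1 551.  -53.4] w [ 0.1 -0.1 83.6]
```

Emit:
apply_moves(deltas=[{"fingers":87,"delta_pos":[33,34,-5],"angular":[0,0,8.3]},{"fingers":87,"delta_pos":[66,69,-10],"angular":[0,0,16.6]},{"fingers":87,"delta_pos":[99,103,-15],"angular":[0,0,24.9]},{"fingers":87,"delta_pos":[132,138,-20],"angular":[0,0,33.2]},{"fingers":87,"delta_pos":[165,172,-25],"angular":[0,0,41.5]},{"fingers":87,"delta_pos":[198,207,-30],"angular":[0,0,49.8]},{"fingers":87,"delta_pos":[231,241,-35],"angular":[0,0,58.1]},{"fingers":87,"delta_pos":[264,276,-40],"angular":[0,0,66.4]},{"fingers":87,"delta_pos":[297,310,-45],"angular":[0,0,74.7]},{"fingers":87,"delta_pos":[330,345,-50],"angular":[0,0,83.0]}])

```text
clock: 1.1
tool_pos: [0.4059, 0.229, 0.2768]
orientation: [-180.0, 0.0, -98.7]
force: [1.1, -0.2, -0.3]
opening: 0.0872
gripper_force: 0.0
```

```bash
python3 -c "
from h import *
go([.54,-.02,.28],-98.9)"
```

```text
clock 1.1 d [ 226.  -170.1   -3.2] w [-0.   0.   0.2]
```

Emit:
apply_moves(deltas=[{"fingers":87,"delta_pos":[38,-28,0],"angular":[0,0,0]},{"fingers":87,"delta_pos":[76,-57,0],"angular":[0,0,0]},{"fingers":87,"delta_pos":[114,-85,0],"angular":[0,0,0]},{"fingers":87,"delta_pos":[152,-114,-1],"angular":[0,0,0]},{"fingers":87,"delta_pos":[190,-142,-2],"angular":[0,0,0]},{"fingers":87,"delta_pos":[226,-170,-3],"angular":[0,0,0]},{"fingers":87,"delta_pos":[226,-170,-3],"angular":[0,0,0]},{"fingers":87,"delta_pos":[226,-170,-3],"angular":[0,0,0]}])

```text
clock: 1.9
tool_pos: [0.5409, -0.0186, 0.2787]
orientation: [179.9, -0.0, -98.5]
force: [-0.3, 0.6, 1.0]
opening: 0.087
gripper_force: 0.0
```

Run:
```python
from h import *
T=wristT(); np.save("T1.npy",T); im=ctrl.snapshot("wrist"); cv2.imwrite("pics/w1.png",im[:,:,::-1])
p=ctrl.camera_params("wrist")
for n,X in dict(a=(.6167,.0112,.012),d=(.5795,-.2262,.012),sand=(.466,-.108,.015),red=(.4546,-.3036,.023),lime=(.4604,.153,.031)).items():
    c=T[:3,:3].T@(np.array(X)-T[:3,3]); print(n,p["cx"]-p["fx"]*c[0]/c[2],p["cy"]+p["fy"]*c[1]/c[2])
```

```text
a 219.35718548933934 199.87700991316692
d 209.37928970072886 -33.48035250234645
sand 336.2189978704992 73.89169560427328
red 327.91942044780933 -161.0771454991684
lime 364.2412291016575 295.50828409130776
```

View pics/w1.png

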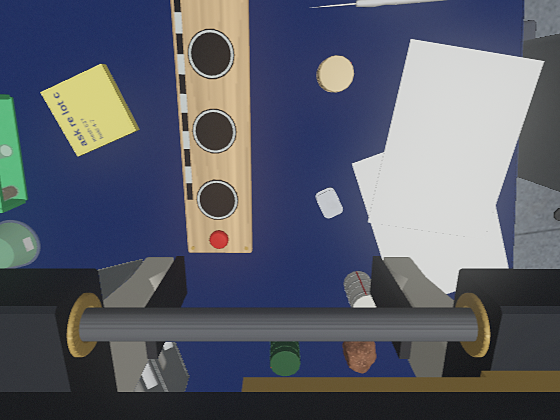

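The wrist view shows pads a (217,199), b (214,131) and c (211,54), the red button at (219,239), and sandstone at (335,74). These sit about 2 px from the predictions made from the top camera.

Run:
```python
from h import *
T=np.load("T1.npy"); im=cv2.imread("pics/w1.png")[:,:,::-1]
for u,v in((217,199),(214,131),(211,54)):
    c,s=blob(im,(0,0,0),(180,255,85),(u-19,v-19,u+20,v+20)); print(np.round(c,1),s,np.round(ray("wrist",c,.012,T),4))
c,s=blob(im,(10,50,110),(35,255,255),(310,48,360,98)); print(np.round(c,1),s,np.round(ray("wrist",c,.015,T),4))
go([.465,-.108,.09],-98.9)
```

```text
[217.  198.6] [198, 180, 39, 39, 1200] [0.6192 0.0093 0.012 ]
[213.9 130.8] [195, 112, 39, 39, 1331] [ 0.607  -0.0687  0.012 ]
[210.9  53.8] [192, 35, 39, 39, 1464] [ 0.5942 -0.1475  0.012 ]
[335.   73.5] [317, 55, 37, 37, 1064] [ 0.4672 -0.1086  0.015 ]
clock 1.95 d [100.4  61.4 189.1] w [ 0.1 -0.   0.5]
```

Emit:
apply_moves(deltas=[{"fingers":87,"delta_pos":[35,20,20],"angular":[0,0,0]},{"fingers":87,"delta_pos":[70,40,45],"angular":[0,0,0]},{"fingers":87,"delta_pos":[100,59,80],"angular":[0,0,0]},{"fingers":87,"delta_pos":[100,59,125],"angular":[0,0,0]},{"fingers":87,"delta_pos":[100,59,170],"angular":[0,0,0]},{"fingers":87,"delta_pos":[100,59,210],"angular":[0,0,0]},{"fingers":87,"delta_pos":[100,59,230],"angular":[0,0,0]},{"fingers":87,"delta_pos":[100,59,230],"angular":[0,0,0]},{"fingers":87,"delta_pos":[100,59,230],"angular":[0,0,0]}])

```text
clock: 2.85
tool_pos: [0.4684, -0.1069, 0.0502]
orientation: [-180.0, -0.0, -98.2]
force: [0.0, -0.0, 0.1]
opening: 0.0872
gripper_force: 0.0
```

Run:
```python
from h import *
T=wristT(); np.save("T2.npy",T); im=ctrl.snapshot("wrist"); cv2.imwrite("pics/w2.png",im[:,:,::-1])
go([.467,-.108,.005],-98.9)
```

```text
clock 2.9 d [ 1.4  2.  45.9] w [-0.1  0.   0.7]
```

View pics/w2.png

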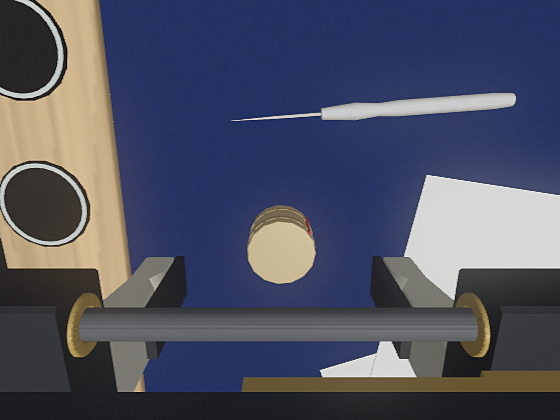

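Sandstone's top face is centred at about (282,249), between the open fingers. Two pad rings show at the left.

Run:
```python
from h import *
T=np.load("T2.npy"); print(ray("wrist",(282,249),.03,T), ray("wrist",(40,203),.012,T))
```

```text
[ 0.4669923  -0.11093162  0.03      ] [ 0.59559016 -0.14923397  0.012     ]
```

Emit:
apply_moves(deltas=[{"fingers":87,"delta_pos":[2.5,2,15],"angular":[0,0,0]},{"fingers":87,"delta_pos":[2.5,2,30],"angular":[0,0,0]},{"fingers":87,"delta_pos":[2.5,2,40],"angular":[0,0,0]},{"fingers":87,"delta_pos":[2.5,2,45],"angular":[0,0,0]},{"fingers":87,"delta_pos":[2.5,2,45],"angular":[0,0,0]},{"fingers":60,"delta_pos":[2.5,2,45],"angular":[0,0,0]},{"fingers":45,"delta_pos":[2.5,2,45],"angular":[0,0,0]},{"fingers":38,"delta_pos":[2.5,2,45],"angular":[0,0,0]},{"fingers":30,"delta_pos":[2.5,2,45],"angular":[0,0,0]},{"fingers":30,"delta_pos":[2.5,2,45],"angular":[0,0,0]}])

```text
clock: 3.9
tool_pos: [0.4658, -0.11, 0.0047]
orientation: [-180.0, 0.0, -98.3]
force: [-0.4, -0.1, -0.3]
opening: 0.0526
gripper_force: 0.0
```

Emit:
apply_moves(deltas=[{"fingers":28,"delta_pos":[0,0,0],"angular":[0,0,0]},{"fingers":28,"delta_pos":[0,0,0],"angular":[0,0,0]},{"fingers":28,"delta_pos":[0,0,0],"angular":[0,0,0]},{"fingers":28,"delta_pos":[0,0,0],"angular":[0,0,0]},{"fingers":28,"delta_pos":[0,0,0],"angular":[0,0,0]},{"fingers":28,"delta_pos":[0,0,0],"angular":[0,0,0]}])

```text
clock: 4.5
tool_pos: [0.4658, -0.11, 0.0046]
orientation: [-180.0, -0.0, -98.3]
force: [0.6, 0.3, 0.7]
opening: 0.0355
gripper_force: 30.0
```

Emit:
apply_moves(deltas=[{"fingers":28,"delta_pos":[0,0,-10],"angular":[0,0,0]},{"fingers":28,"delta_pos":[0,0,-30],"angular":[0,0,0]},{"fingers":28,"delta_pos":[0,0,-55],"angular":[0,0,0]},{"fingers":28,"delta_pos":[0,0,-75],"angular":[0,0,0]},{"fingers":28,"delta_pos":[0,0,-75],"angular":[0,0,0]}])

```text
clock: 5.0
tool_pos: [0.4675, -0.1098, 0.0827]
orientation: [-179.7, 0.1, -98.3]
force: [0.4, -0.5, -1.2]
opening: 0.0354
gripper_force: 30.0
```

```bash
python3 -c "
from h import *
go([.618,.0105,.079],-98.9)"
```

```text
clock 5.0 d [-140.8 -131.5    4.5] w [-0.3  0.1  0.6]
```

Emit:
apply_moves(deltas=[{"fingers":28,"delta_pos":[-12,-11,0],"angular":[0,0,0]},{"fingers":28,"delta_pos":[-36,-34,0],"angular":[0,0,0]},{"fingers":28,"delta_pos":[-62,-58,0],"angular":[0,0,0]},{"fingers":28,"delta_pos":[-88,-82,0],"angular":[0,0,0]},{"fingers":28,"delta_pos":[-114,-106,0],"angular":[0,0,0.6]},{"fingers":28,"delta_pos":[-132,-123,0],"angular":[0,0,0.6]},{"fingers":28,"delta_pos":[-141,-131.5,0],"angular":[0,0,0.6]},{"fingers":28,"delta_pos":[-141,-131.5,0],"angular":[0,0,0.6]},{"fingers":28,"delta_pos":[-141,-131.5,0],"angular":[0,0,0.6]}])

```text
clock: 5.9
tool_pos: [0.6153, 0.0103, 0.0786]
orientation: [179.9, -0.0, -98.9]
force: [0.3, 0.1, -0.2]
opening: 0.0354
gripper_force: 30.0
```

Run:
```python
from h import *
T=wristT(); np.save("T3.npy",T); im=ctrl.snapshot("wrist"); cv2.imwrite("pics/w3.png",im[:,:,::-1])
go([.618,.0105,.079],-98.9)
```

```text
clock 5.95 d [-0.9 -2.7 -0.1] w [ 0.1 -0.  -0.1]
```

View pics/w3.png

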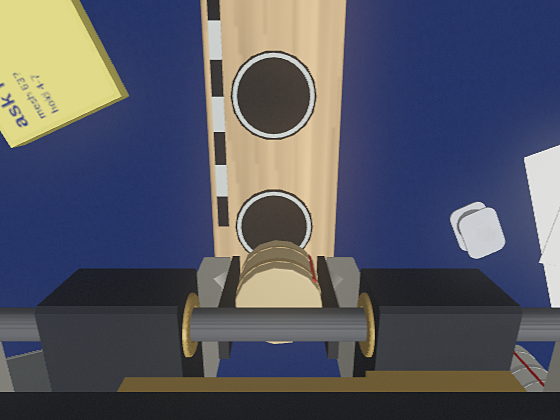

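The held sandstone's top face is at about (279,301). Pad a's ring behind it spans u 236–312, and pad b is at (273.5,95).

Run:
```python
from h import *
T=np.load("T3.npy"); im=cv2.imread("pics/w3.png")[:,:,::-1]
# pad b: dark inside ring
c,s=blob(im,(0,0,0),(180,255,85),(230,50,318,142)); print("b",np.round(c,1),s,ray("wrist",c,.012,T))
print("a",ray("wrist",(274,226),.012,T)); print("plug",ray("wrist",(279,301),.104,T))
```

```text
b [272.9  94.4] [230, 50, 88, 89, 5517] [ 0.60675484 -0.06971963  0.012     ]
a [0.6189631  0.00985474 0.012     ]
plug [0.61588857 0.00883216 0.104     ]
```

Emit:
apply_moves(deltas=[{"fingers":28,"delta_pos":[-0.5,-3.2,12],"angular":[0,0,0]},{"fingers":28,"delta_pos":[-0.5,-3.2,30],"angular":[0,0,0]},{"fingers":28,"delta_pos":[-0.5,-3.2,45],"angular":[0,0,0]},{"fingers":28,"delta_pos":[-0.5,-3.2,53],"angular":[0,0,0]},{"fingers":28,"delta_pos":[-0.5,-3.2,58],"angular":[0,0,0]},{"fingers":28,"delta_pos":[-0.5,-3.2,60],"angular":[0,0,0]},{"fingers":28,"delta_pos":[-0.5,-3.2,61],"angular":[0,0,0]},{"fingers":28,"delta_pos":[-0.5,-3.2,61],"angular":[0,0,0]},{"fingers":28,"delta_pos":[-0.5,-3.2,61],"angular":[0,0,0]}])

```text
clock: 6.85
tool_pos: [0.6199, 0.0106, 0.0191]
orientation: [-180.0, 0.0, -98.9]
force: [0.4, 0.3, -1.4]
opening: 0.0353
gripper_force: 30.0
```

Emit:
apply_moves(deltas=[{"fingers":28,"delta_pos":[0,1,1],"angular":[0,0,0]},{"fingers":28,"delta_pos":[0,1,2.3],"angular":[0,0,0]},{"fingers":28,"delta_pos":[0,1,2.3],"angular":[0,0,0]},{"fingers":28,"delta_pos":[0,1,2.3],"angular":[0,0,0]},{"fingers":40,"delta_pos":[0,1,2.3],"angular":[0,0,0]},{"fingers":50,"delta_pos":[0,1,2.3],"angular":[0,0,0]},{"fingers":87,"delta_pos":[0,1,2.3],"angular":[0,0,0]},{"fingers":87,"delta_pos":[0,1,2.3],"angular":[0,0,0]},{"fingers":87,"delta_pos":[0,1,2.3],"angular":[0,0,0]},{"fingers":87,"delta_pos":[0,1,2.3],"angular":[0,0,0]}])

```text
clock: 7.85
tool_pos: [0.6185, 0.0106, 0.0162]
orientation: [180.0, -0.0, -98.9]
force: [-0.5, 0.1, 0.7]
opening: 0.0741
gripper_force: 0.0
```

Emit:
apply_moves(deltas=[{"fingers":87,"delta_pos":[0,0,-8],"angular":[0,0,0]},{"fingers":87,"delta_pos":[0,0,-25],"angular":[0,0,0]},{"fingers":87,"delta_pos":[0,0,-50],"angular":[0,0,0]},{"fingers":87,"delta_pos":[0,0,-85],"angular":[0,0,0]},{"fingers":87,"delta_pos":[0,0,-110],"angular":[0,0,0]},{"fingers":87,"delta_pos":[0,0,-120],"angular":[0,0,0]},{"fingers":87,"delta_pos":[0,0,-120],"angular":[0,0,0]},{"fingers":87,"delta_pos":[0,0,-120],"angular":[0,0,0]}])

```text
clock: 8.65
tool_pos: [0.618, 0.0106, 0.1356]
orientation: [179.9, 0.0, -99.0]
force: [-0.8, 0.4, -0.1]
opening: 0.087
gripper_force: 0.0
```

Run:
```python
from h import *
go([.456,-.304,.12],-98.9)
```

```text
clock 8.65 d [336.  111.   15.7] w [ 0.1  0.  -0.1]
```

Emit:
apply_moves(deltas=[{"fingers":87,"delta_pos":[42,14,0],"angular":[0,0,0]},{"fingers":87,"delta_pos":[84,28,0],"angular":[0,0,0]},{"fingers":87,"delta_pos":[126,42,0],"angular":[0,0,0]},{"fingers":87,"delta_pos":[168,56,0],"angular":[0,0,0]},{"fingers":87,"delta_pos":[210,70,0],"angular":[0,0,0]},{"fingers":87,"delta_pos":[252,84,0],"angular":[0,0,0]},{"fingers":87,"delta_pos":[294,98,5],"angular":[0,0,0]},{"fingers":87,"delta_pos":[336,111,10],"angular":[0,0,0]},{"fingers":87,"delta_pos":[336,111,16],"angular":[0,0,0]},{"fingers":87,"delta_pos":[336,111,16],"angular":[0,0,0]}])

```text
clock: 9.65
tool_pos: [0.4547, -0.3045, 0.118]
orientation: [179.8, 0.0, -99.1]
force: [-0.5, 0.6, -0.2]
opening: 0.0871
gripper_force: 0.0
```

Run:
```python
from h import *
T=wristT(); np.save("T4.npy",T); im=ctrl.snapshot("wrist"); cv2.imwrite("pics/w4.png",im[:,:,::-1])
t=ctrl.snapshot("top"); cv2.imwrite("pics/t4.png",t[:,:,::-1])
c,s=blob(im,(0,110,60),(12,255,255),(190,130,370,300)); print(np.round(c,1),s,ray("wrist",c,.023,T))
go([.456,-.304,.12],-98.9)
```

```text
[276.4 217.2] [250, 184, 54, 66, 2518] [ 0.45740697 -0.30089788  0.023     ]
clock 9.75 d [ 0.5  0.3 -0.7] w [ 0.1  0.  -0. ]
```

View pics/w4.png

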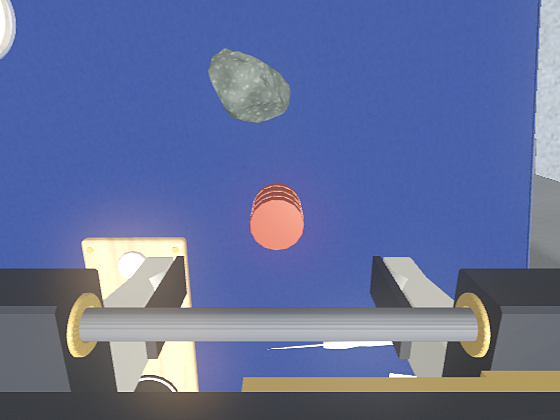

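Redbed's top face is at about (276.5,223). The board's white-button corner (83–188,238) is just left of the fingers, so I'll narrow the opening before descending.

Run:
```python
from h import *
T=np.load("T4.npy"); print(ray("wrist",(276.5,223),.046,T))
im=cv2.imread("pics/t4.png")[:,:,::-1]
c,s=blob(im,(12,60,110),(32,255,255),(247,154,268,178)); print(np.round(c,1),s,ray("top",c,.027))
big=cv2.resize(im[140:220,215:415],None,fx=4,fy=4,interpolation=cv2.INTER_CUBIC); cv2.imwrite("pics/t4c.png",big[:,:,::-1])
```

```text
[ 0.4566697  -0.30466072  0.046     ]
[257.  165.5] [247, 154, 21, 24, 425] [0.61510598 0.00880522 0.027     ]
```

View pics/t4c.png

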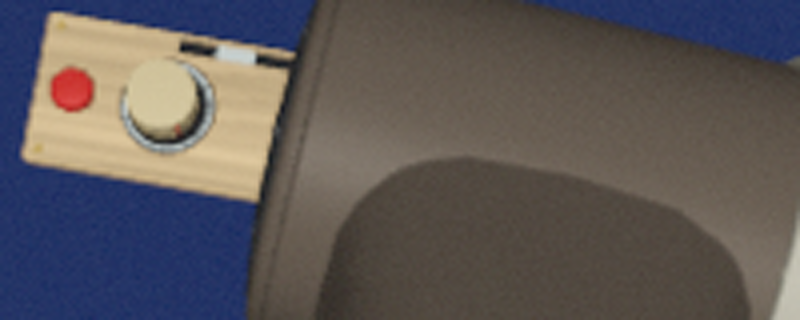

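Emit:
apply_moves(deltas=[{"fingers":64,"delta_pos":[1,-0.5,0],"angular":[0,0,0]},{"fingers":64,"delta_pos":[1,-0.5,15],"angular":[0,0,0]},{"fingers":64,"delta_pos":[1,-0.5,35],"angular":[0,0,0]},{"fingers":64,"delta_pos":[1,-0.5,55],"angular":[0,0,0]},{"fingers":64,"delta_pos":[1,-0.5,75],"angular":[0,0,0]},{"fingers":64,"delta_pos":[1,-0.5,95],"angular":[0,0,0]},{"fingers":64,"delta_pos":[1,-0.5,106],"angular":[0,0,0]},{"fingers":64,"delta_pos":[1,-0.5,106],"angular":[0,0,0]},{"fingers":45,"delta_pos":[1,-0.5,106],"angular":[0,0,0]},{"fingers":40,"delta_pos":[1,-0.5,106],"angular":[0,0,0]}])

```text
clock: 10.75
tool_pos: [0.458, -0.3052, 0.0153]
orientation: [-179.9, -0.0, -98.9]
force: [-0.6, -0.7, 0.4]
opening: 0.0531
gripper_force: 0.0
```

Emit:
apply_moves(deltas=[{"fingers":38,"delta_pos":[0,0,0],"angular":[0,0,0]},{"fingers":28,"delta_pos":[0,0,0],"angular":[0,0,0]},{"fingers":28,"delta_pos":[0,0,0],"angular":[0,0,0]},{"fingers":28,"delta_pos":[0,0,0],"angular":[0,0,0]},{"fingers":28,"delta_pos":[0,0,0],"angular":[0,0,0]},{"fingers":28,"delta_pos":[0,0,0],"angular":[0,0,0]}])

```text
clock: 11.35
tool_pos: [0.4572, -0.3052, 0.0149]
orientation: [-180.0, -0.0, -98.9]
force: [-2.6, 1.6, 6.0]
opening: 0.0353
gripper_force: 30.0
```

Emit:
apply_moves(deltas=[{"fingers":28,"delta_pos":[0,0,-8],"angular":[0,0,0]},{"fingers":28,"delta_pos":[0,0,-25],"angular":[0,0,0]},{"fingers":28,"delta_pos":[0,0,-50],"angular":[0,0,0]},{"fingers":28,"delta_pos":[0,0,-70],"angular":[0,0,0]},{"fingers":28,"delta_pos":[0,0,-80],"angular":[0,0,0]},{"fingers":28,"delta_pos":[0,0,-80],"angular":[0,0,0]},{"fingers":28,"delta_pos":[0,0,-80],"angular":[0,0,0]},{"fingers":28,"delta_pos":[0,0,-80],"angular":[0,0,0]}])

```text
clock: 12.15
tool_pos: [0.4562, -0.3048, 0.0931]
orientation: [179.9, 0.0, -99.0]
force: [-0.8, 0.3, -0.9]
opening: 0.0356
gripper_force: 30.0
```

Run:
```python
from h import *
go([.6066,-.069,.095],-98.9)
```

```text
clock 12.15 d [-256.3 -111.8   -2. ] w [ 0.1  0.  -0.1]
```

Emit:
apply_moves(deltas=[{"fingers":28,"delta_pos":[-12,-5,0],"angular":[0,0,0]},{"fingers":28,"delta_pos":[-42,-18,0],"angular":[0,0,0]},{"fingers":28,"delta_pos":[-80,-35,0],"angular":[0,0,0]},{"fingers":28,"delta_pos":[-120,-52,0],"angular":[0,0,0]},{"fingers":28,"delta_pos":[-160,-70,0],"angular":[0,0,0]},{"fingers":28,"delta_pos":[-200,-87,0],"angular":[0,0,0]},{"fingers":28,"delta_pos":[-235,-103,0],"angular":[0,0,0]},{"fingers":28,"delta_pos":[-256,-112,0],"angular":[0,0,0]},{"fingers":28,"delta_pos":[-256,-112,0],"angular":[0,0,0]},{"fingers":28,"delta_pos":[-256,-112,0],"angular":[0,0,0]}])

```text
clock: 13.15
tool_pos: [0.6069, -0.069, 0.0934]
orientation: [179.9, -0.0, -98.9]
force: [-0.1, 0.1, -0.5]
opening: 0.0353
gripper_force: 30.0
```

Run:
```python
from h import *
T=wristT(); np.save("T5.npy",T); im=ctrl.snapshot("wrist"); cv2.imwrite("pics/w5.png",im[:,:,::-1])
c,s=blob(im,(0,0,0),(180,255,85),(225,50,320,145)); print("c",np.round(c,1),s,ray("wrist",c,.012,T))
c,s=blob(im,(0,100,60),(12,255,255),(215,180,345,360)); print("plug",np.round(c,1),s)
go([.6066,-.069,.0275],-98.9)
```

```text
c [280.6  94.1] [242, 53, 78, 83, 4970] [ 0.5940758  -0.14844691  0.012     ]
plug [278.2 274.6] [234, 233, 89, 75, 5273]
clock 13.2 d [-0.8  0.1 66. ] w [ 0.1 -0.  -0. ]
```

View pics/w5.png

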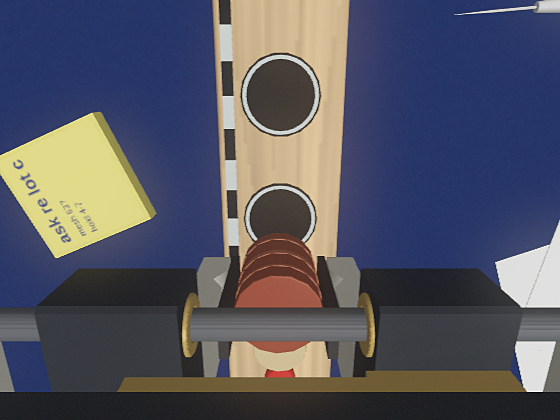

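Redbed is held upright (axis u≈278), lined up with pad b's ring (u≈280). Pad c is at (280.6,94). Descending.

Emit:
apply_moves(deltas=[{"fingers":28,"delta_pos":[0,0,12],"angular":[0,0,0]},{"fingers":28,"delta_pos":[0,0,32],"angular":[0,0,0]},{"fingers":28,"delta_pos":[0,0,48],"angular":[0,0,0]},{"fingers":28,"delta_pos":[0,0,58],"angular":[0,0,0]},{"fingers":28,"delta_pos":[0,0,63],"angular":[0,0,0]},{"fingers":28,"delta_pos":[0,0,64],"angular":[0,0,0]},{"fingers":28,"delta_pos":[0,0,65],"angular":[0,0,0]},{"fingers":28,"delta_pos":[0,0,65],"angular":[0,0,0]},{"fingers":28,"delta_pos":[0,0,65],"angular":[0,0,0]}])

```text
clock: 14.1
tool_pos: [0.6079, -0.0695, 0.0299]
orientation: [-179.9, 0.0, -98.9]
force: [-0.2, -0.7, -0.9]
opening: 0.0354
gripper_force: 30.0
```

Emit:
apply_moves(deltas=[{"fingers":28,"delta_pos":[-0.5,0.5,1.5],"angular":[0,0,0]},{"fingers":28,"delta_pos":[-0.5,0.5,2.8],"angular":[0,0,0]},{"fingers":28,"delta_pos":[-0.5,0.5,2.8],"angular":[0,0,0]},{"fingers":28,"delta_pos":[-0.5,0.5,2.8],"angular":[0,0,0]},{"fingers":40,"delta_pos":[-0.5,0.5,2.8],"angular":[0,0,0]},{"fingers":50,"delta_pos":[-0.5,0.5,2.8],"angular":[0,0,0]},{"fingers":87,"delta_pos":[-0.5,0.5,2.8],"angular":[0,0,0]},{"fingers":87,"delta_pos":[-0.5,0.5,2.8],"angular":[0,0,0]},{"fingers":87,"delta_pos":[-0.5,0.5,2.8],"angular":[0,0,0]},{"fingers":87,"delta_pos":[-0.5,0.5,2.8],"angular":[0,0,0]}])

```text
clock: 15.1
tool_pos: [0.607, -0.0691, 0.0264]
orientation: [180.0, -0.0, -98.9]
force: [0.1, 0.0, 0.3]
opening: 0.0746
gripper_force: 0.0
```

Emit:
apply_moves(deltas=[{"fingers":87,"delta_pos":[0,0,-8],"angular":[0,0,0]},{"fingers":87,"delta_pos":[0,0,-25],"angular":[0,0,0]},{"fingers":87,"delta_pos":[0,0,-50],"angular":[0,0,0]},{"fingers":87,"delta_pos":[0,0,-85],"angular":[0,0,0]},{"fingers":87,"delta_pos":[0,0,-110],"angular":[0,0,0]},{"fingers":87,"delta_pos":[0,0,-120],"angular":[0,0,0]},{"fingers":87,"delta_pos":[0,0,-120],"angular":[0,0,0]},{"fingers":87,"delta_pos":[0,0,-120],"angular":[0,0,0]}])

```text
clock: 15.9
tool_pos: [0.6065, -0.069, 0.1458]
orientation: [180.0, 0.0, -99.0]
force: [0.4, 0.7, 0.2]
opening: 0.0872
gripper_force: 0.0
```

Run:
```python
from h import *
go([.463,.153,.14],-98.9)
```

```text
clock 15.9 d [-196.9  176.3    6. ] w [ 0.   0.  -0.1]
```

Emit:
apply_moves(deltas=[{"fingers":87,"delta_pos":[-28,25,0],"angular":[0,0,0]},{"fingers":87,"delta_pos":[-58,52,0],"angular":[0,0,0]},{"fingers":87,"delta_pos":[-90,80,0],"angular":[0,0,0]},{"fingers":87,"delta_pos":[-122,109,0],"angular":[0,0,0]},{"fingers":87,"delta_pos":[-154,138,0],"angular":[0,0,0]},{"fingers":87,"delta_pos":[-180,161,0],"angular":[0,0,0]},{"fingers":87,"delta_pos":[-197,176,3],"angular":[0,0,0]},{"fingers":87,"delta_pos":[-197,176,6],"angular":[0,0,0]},{"fingers":87,"delta_pos":[-197,176,6],"angular":[0,0,0]},{"fingers":87,"delta_pos":[-197,176,6],"angular":[0,0,0]}])

```text
clock: 16.9
tool_pos: [0.4637, 0.1523, 0.1397]
orientation: [179.9, -0.1, -99.0]
force: [0.5, -0.1, 0.1]
opening: 0.087
gripper_force: 0.0
```

Run:
```python
from h import *
T=wristT(); np.save("T6.npy",T); im=ctrl.snapshot("wrist"); cv2.imwrite("pics/w6.png",im[:,:,::-1])
t=ctrl.snapshot("top"); cv2.imwrite("pics/t6.png",t[:,:,::-1])
go([.463,.153,.02],-98.9)
```

```text
clock 17.0 d [ -0.8   1.1 120.1] w [ 0.  -0.  -0.1]
```

View pics/w6.png

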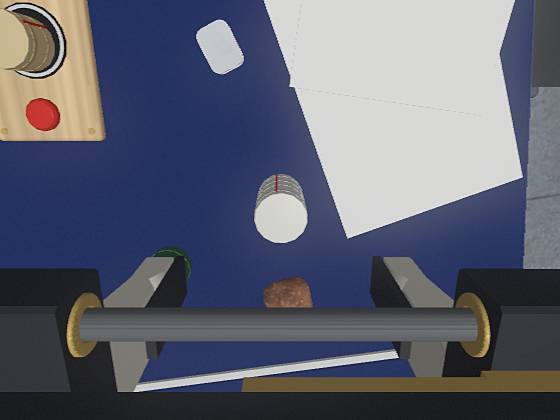

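Limestone's top face is at about (281,215). Greenstone is at (172,265), clear of the left finger with a narrower opening.

Run:
```python
from h import *
T=np.load("T6.npy"); X=ray("wrist",(281,215.5),.062,T); print(X); go([X[0],X[1]+.0005,.025],-98.9)
im=cv2.imread("pics/t6.png")[:,:,::-1]
cv2.imwrite("pics/t6c.png",cv2.resize(im[140:220,215:415],None,fx=4,fy=4,interpolation=cv2.INTER_CUBIC)[:,:,::-1])
```

```text
[0.46237523 0.14914851 0.062     ]
clock 17.0 d [  2.7   1.2 115.1] w [ 0.  -0.  -0.1]
```

View pics/t6c.png

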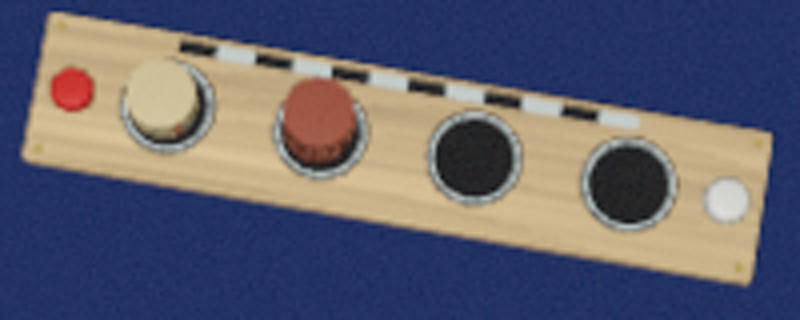

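Sandstone and redbed both stand inside their rings, with equal margins at the base.

Emit:
apply_moves(deltas=[{"fingers":64,"delta_pos":[1.4,1,0],"angular":[0,0,0]},{"fingers":64,"delta_pos":[1.4,1,15],"angular":[0,0,0]},{"fingers":64,"delta_pos":[1.4,1,35],"angular":[0,0,0]},{"fingers":64,"delta_pos":[1.4,1,55],"angular":[0,0,0]},{"fingers":64,"delta_pos":[1.4,1,75],"angular":[0,0,0]},{"fingers":64,"delta_pos":[1.4,1,95],"angular":[0,0,0]},{"fingers":64,"delta_pos":[1.4,1,110],"angular":[0,0,0]},{"fingers":64,"delta_pos":[1.4,1,115],"angular":[0,0,0]},{"fingers":50,"delta_pos":[1.4,1,115],"angular":[0,0,0]},{"fingers":42,"delta_pos":[1.4,1,115],"angular":[0,0,0]}])

```text
clock: 18.0
tool_pos: [0.4631, 0.1518, 0.0261]
orientation: [-180.0, 0.0, -99.0]
force: [0.7, 0.8, 0.6]
opening: 0.0532
gripper_force: 0.0
```

Emit:
apply_moves(deltas=[{"fingers":38,"delta_pos":[0,0,0],"angular":[0,0,0]},{"fingers":28,"delta_pos":[0,0,0],"angular":[0,0,0]},{"fingers":28,"delta_pos":[0,0,0],"angular":[0,0,0]},{"fingers":28,"delta_pos":[0,0,0],"angular":[0,0,0]},{"fingers":28,"delta_pos":[0,0,0],"angular":[0,0,0]},{"fingers":28,"delta_pos":[0,0,0],"angular":[0,0,0]}])

```text
clock: 18.6
tool_pos: [0.4629, 0.152, 0.0261]
orientation: [-180.0, 0.0, -98.9]
force: [-1.1, -0.0, 6.4]
opening: 0.0354
gripper_force: 30.0
```

Emit:
apply_moves(deltas=[{"fingers":28,"delta_pos":[0,0,-8],"angular":[0,0,0]},{"fingers":28,"delta_pos":[0,0,-25],"angular":[0,0,0]},{"fingers":28,"delta_pos":[0,0,-50],"angular":[0,0,0]},{"fingers":28,"delta_pos":[0,0,-75],"angular":[0,0,0]},{"fingers":28,"delta_pos":[0,0,-90],"angular":[0,0,0]},{"fingers":28,"delta_pos":[0,0,-95],"angular":[0,0,0]},{"fingers":28,"delta_pos":[0,0,-95],"angular":[0,0,0]},{"fingers":28,"delta_pos":[0,0,-95],"angular":[0,0,0]}])

```text
clock: 19.4
tool_pos: [0.462, 0.1514, 0.1197]
orientation: [179.9, -0.0, -99.0]
force: [-0.7, 0.5, -1.1]
opening: 0.0357
gripper_force: 30.0
```

Run:
```python
from h import *
go([.5946,-.1481,.12],-98.9)
```

```text
clock 19.4 d [ 275.2 -177.6   -0.3] w [ 0.1 -0.  -0.1]
```

Emit:
apply_moves(deltas=[{"fingers":28,"delta_pos":[15,-10,0],"angular":[0,0,0]},{"fingers":28,"delta_pos":[45,-29,0],"angular":[0,0,0]},{"fingers":28,"delta_pos":[83,-54,0],"angular":[0,0,0]},{"fingers":28,"delta_pos":[122,-79,0],"angular":[0,0,0]},{"fingers":28,"delta_pos":[161,-104,0],"angular":[0,0,0]},{"fingers":28,"delta_pos":[200,-129,0],"angular":[0,0,0]},{"fingers":28,"delta_pos":[238,-154,0],"angular":[0,0,0]},{"fingers":28,"delta_pos":[263,-170,0],"angular":[0,0,0]},{"fingers":28,"delta_pos":[275,-177.5,0],"angular":[0,0,0]},{"fingers":28,"delta_pos":[275,-177.5,0],"angular":[0,0,0]}])

```text
clock: 20.4
tool_pos: [0.5948, -0.1492, 0.1186]
orientation: [179.8, -0.0, -99.1]
force: [-0.4, -0.5, -2.2]
opening: 0.0357
gripper_force: 30.0
```

Emit:
apply_moves(deltas=[{"fingers":28,"delta_pos":[0,0,0],"angular":[0,0,0]},{"fingers":28,"delta_pos":[0,0,0],"angular":[0,0,0]}])

```text
clock: 20.6
tool_pos: [0.5946, -0.1466, 0.12]
orientation: [179.9, 0.0, -98.9]
force: [0.4, 0.6, -1.6]
opening: 0.0354
gripper_force: 30.0
```

Run:
```python
from h import *
T=wristT(); np.save("T7.npy",T); im=ctrl.snapshot("wrist"); cv2.imwrite("pics/w7.png",im[:,:,::-1])
c,s=blob(im,(0,0,0),(180,255,85),(225,50,330,150)); print("d",np.round(c,1),s,ray("wrist",c,.012,T))
go([.5946,-.1481,.038],-98.9)
```

```text
d [279.9  91.5] [245, 54, 71, 76, 4207] [ 0.58191651 -0.22740882  0.012     ]
clock 20.65 d [ 1.7 -0.1 82.3] w [0. 0. 0.]
```

View pics/w7.png

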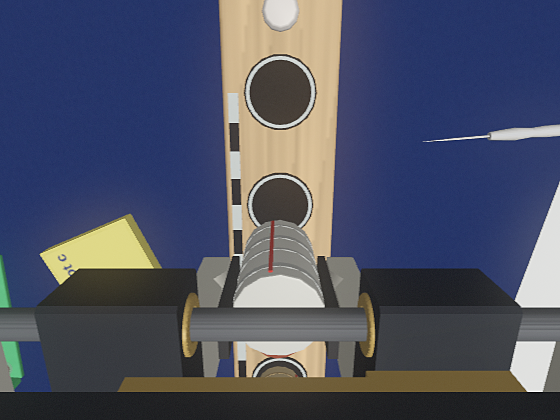

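Limestone is held upright, lined up with pad c at (280,203). Pad d is at (280,91.5).

Emit:
apply_moves(deltas=[{"fingers":28,"delta_pos":[1.5,0,12],"angular":[0,0,0]},{"fingers":28,"delta_pos":[1.5,0,32],"angular":[0,0,0]},{"fingers":28,"delta_pos":[1.5,0,52],"angular":[0,0,0]},{"fingers":28,"delta_pos":[1.5,0,67],"angular":[0,0,0]},{"fingers":28,"delta_pos":[1.5,0,75],"angular":[0,0,0]},{"fingers":28,"delta_pos":[1.5,0,79],"angular":[0,0,0]},{"fingers":28,"delta_pos":[1.5,0,80],"angular":[0,0,0]},{"fingers":28,"delta_pos":[1.5,0,80],"angular":[0,0,0]},{"fingers":28,"delta_pos":[1.5,0,80],"angular":[0,0,0]}])

```text
clock: 21.55
tool_pos: [0.5955, -0.149, 0.0412]
orientation: [-179.9, 0.0, -98.9]
force: [-0.6, 0.1, -0.9]
opening: 0.0355
gripper_force: 30.0
```

Emit:
apply_moves(deltas=[{"fingers":28,"delta_pos":[-0.5,0.5,1.5],"angular":[0,0,0]},{"fingers":28,"delta_pos":[-0.5,0.5,2.8],"angular":[0,0,0]},{"fingers":28,"delta_pos":[-0.5,0.5,2.8],"angular":[0,0,0]},{"fingers":28,"delta_pos":[-0.5,0.5,2.8],"angular":[0,0,0]},{"fingers":40,"delta_pos":[-0.5,0.5,2.8],"angular":[0,0,0]},{"fingers":50,"delta_pos":[-0.5,0.5,2.8],"angular":[0,0,0]},{"fingers":87,"delta_pos":[-0.5,0.5,2.8],"angular":[0,0,0]},{"fingers":87,"delta_pos":[-0.5,0.5,2.8],"angular":[0,0,0]},{"fingers":87,"delta_pos":[-0.5,0.5,2.8],"angular":[0,0,0]},{"fingers":87,"delta_pos":[-0.5,0.5,2.8],"angular":[0,0,0]}])

```text
clock: 22.55
tool_pos: [0.5945, -0.1485, 0.0376]
orientation: [180.0, -0.0, -98.9]
force: [0.3, 0.6, 0.8]
opening: 0.0744
gripper_force: 0.0
```

Emit:
apply_moves(deltas=[{"fingers":87,"delta_pos":[0,0,-8],"angular":[0,0,0]},{"fingers":87,"delta_pos":[0,0,-25],"angular":[0,0,0]},{"fingers":87,"delta_pos":[0,0,-50],"angular":[0,0,0]},{"fingers":87,"delta_pos":[0,0,-85],"angular":[0,0,0]},{"fingers":87,"delta_pos":[0,0,-110],"angular":[0,0,0]},{"fingers":87,"delta_pos":[0,0,-120],"angular":[0,0,0]},{"fingers":87,"delta_pos":[0,0,-120],"angular":[0,0,0]},{"fingers":87,"delta_pos":[0,0,-120],"angular":[0,0,0]}])

```text
clock: 23.35
tool_pos: [0.594, -0.1483, 0.157]
orientation: [179.9, 0.0, -99.0]
force: [0.1, -0.2, -0.8]
opening: 0.0869
gripper_force: 0.0
```

Run:
```python
from h import *
go([.567,.2,.16],-98.9)
```

```text
clock 23.35 d [-339.9   80.9   -2.9] w [ 0.1  0.  -0.1]
```

Emit:
apply_moves(deltas=[{"fingers":87,"delta_pos":[-30,7,0],"angular":[0,0,0]},{"fingers":87,"delta_pos":[-75,18,0],"angular":[0,0,0]},{"fingers":87,"delta_pos":[-121,29,0],"angular":[0,0,0]},{"fingers":87,"delta_pos":[-167,40,0],"angular":[0,0,0]},{"fingers":87,"delta_pos":[-213,51,0],"angular":[0,0,0]},{"fingers":87,"delta_pos":[-259,62,0],"angular":[0,0,0]},{"fingers":87,"delta_pos":[-300,72,0],"angular":[0,0,0]},{"fingers":87,"delta_pos":[-328,78,-2],"angular":[0,0,0]},{"fingers":87,"delta_pos":[-340,81,-3],"angular":[0,0,0]},{"fingers":87,"delta_pos":[-340,81,-3],"angular":[0,0,0]}])

```text
clock: 24.35
tool_pos: [0.5667, 0.201, 0.1592]
orientation: [179.9, -0.1, -98.8]
force: [0.7, -0.2, -0.6]
opening: 0.0867
gripper_force: 0.0
```

Emit:
apply_moves(deltas=[{"fingers":87,"delta_pos":[0,0,0],"angular":[0,0,0]},{"fingers":87,"delta_pos":[0,0,0],"angular":[0,0,0]}])

```text
clock: 24.55
tool_pos: [0.5672, 0.1987, 0.1601]
orientation: [180.0, -0.0, -99.0]
force: [0.1, 0.5, -0.1]
opening: 0.0872
gripper_force: 0.0
```

Run:
```python
from h import *
T=wristT(); np.save("T8.npy",T); im=ctrl.snapshot("wrist"); cv2.imwrite("pics/w8.png",im[:,:,::-1])
t=ctrl.snapshot("top"); cv2.imwrite("pics/t8.png",t[:,:,::-1])
go([.567,.2,.038],-98.9)
```

```text
clock 24.65 d [ -1.2   0.6 122.5] w [ 0.  -0.  -0.1]
```

View pics/w8.png

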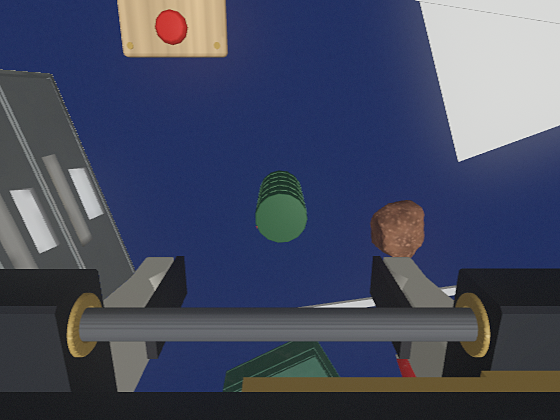

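Greenstone's top face is at about (281,217). The brown rock is at (399,228) near the right finger, and the drawer cabinet is at the left edge (lower corner about (130,268)).

Run:
```python
from h import *
T=np.load("T8.npy"); X=ray("wrist",(281,217.5),.078,T); print(X); go([X[0],X[1]+.0005,.038],-98.9)
print("rock",ray("wrist",(399,228),.015,T),ray("wrist",(373,225),.015,T),ray("wrist",(399,257),.015,T), "cab",ray("wrist",(130,268),0,T), ray("top",(130,122),0), ray("top",(226,115),0))
im=cv2.imread("pics/t8.png")[:,:,::-1]
cv2.imwrite("pics/t8c.png",cv2.resize(im[140:260,125:415],None,fx=2.7,fy=2.7,interpolation=cv2.INTER_CUBIC)[:,:,::-1])
```

```text
[0.56639861 0.19849398 0.078     ]
clock 24.65 d [-1.000e-01  1.000e+00  1.225e+02] w [ 0.  -0.  -0.1]
rock [0.46985123 0.24532004 0.015     ] [0.49185823 0.23902794 0.015     ] [0.4715026  0.27285411 0.015     ] cab [0.71810656 0.25219034 0.        ] [0.70982989 0.28166684 0.        ] [0.72784095 0.07861695 0.        ]
```

Emit:
apply_moves(deltas=[{"fingers":64,"delta_pos":[-0.5,1,0],"angular":[0,0,0]},{"fingers":64,"delta_pos":[-0.5,1,15],"angular":[0,0,0]},{"fingers":64,"delta_pos":[-0.5,1,35],"angular":[0,0,0]},{"fingers":64,"delta_pos":[-0.5,1,58],"angular":[0,0,0]},{"fingers":64,"delta_pos":[-0.5,1,82],"angular":[0,0,0]},{"fingers":64,"delta_pos":[-0.5,1,104],"angular":[0,0,0]},{"fingers":64,"delta_pos":[-0.5,1,117],"angular":[0,0,0]},{"fingers":64,"delta_pos":[-0.5,1,122],"angular":[0,0,0]},{"fingers":50,"delta_pos":[-0.5,1,122],"angular":[0,0,0]},{"fingers":42,"delta_pos":[-0.5,1,122],"angular":[0,0,0]}])

```text
clock: 25.65
tool_pos: [0.5671, 0.2009, 0.0396]
orientation: [-179.9, 0.0, -98.9]
force: [-1.1, 0.0, 0.2]
opening: 0.053
gripper_force: 0.0
```

Emit:
apply_moves(deltas=[{"fingers":38,"delta_pos":[0,0,0],"angular":[0,0,0]},{"fingers":28,"delta_pos":[0,0,0],"angular":[0,0,0]},{"fingers":28,"delta_pos":[0,0,0],"angular":[0,0,0]},{"fingers":28,"delta_pos":[0,0,0],"angular":[0,0,0]},{"fingers":28,"delta_pos":[0,0,0],"angular":[0,0,0]},{"fingers":28,"delta_pos":[0,0,0],"angular":[0,0,0]}])

```text
clock: 26.25
tool_pos: [0.5668, 0.2009, 0.0394]
orientation: [-180.0, 0.0, -98.9]
force: [-1.3, 1.0, 5.6]
opening: 0.0354
gripper_force: 30.0
```

Emit:
apply_moves(deltas=[{"fingers":28,"delta_pos":[0,0,-8],"angular":[0,0,0]},{"fingers":28,"delta_pos":[0,0,-25],"angular":[0,0,0]},{"fingers":28,"delta_pos":[0,0,-50],"angular":[0,0,0]},{"fingers":28,"delta_pos":[0,0,-75],"angular":[0,0,0]},{"fingers":28,"delta_pos":[0,0,-97],"angular":[0,0,0]},{"fingers":28,"delta_pos":[0,0,-110],"angular":[0,0,0]},{"fingers":28,"delta_pos":[0,0,-110],"angular":[0,0,0]},{"fingers":28,"delta_pos":[0,0,-110],"angular":[0,0,0]},{"fingers":28,"delta_pos":[0,0,-110],"angular":[0,0,0]}])

```text
clock: 27.15
tool_pos: [0.5656, 0.2002, 0.1471]
orientation: [179.9, -0.1, -99.0]
force: [-0.2, -0.2, -1.4]
opening: 0.0355
gripper_force: 30.0
```

Run:
```python
from h import *
go([.582,-.227,.149],-98.9)
```

```text
clock 27.15 d [419.4 -82.7  -1.4] w [ 0.1 -0.1 -0.1]
```

View pics/t8c.png

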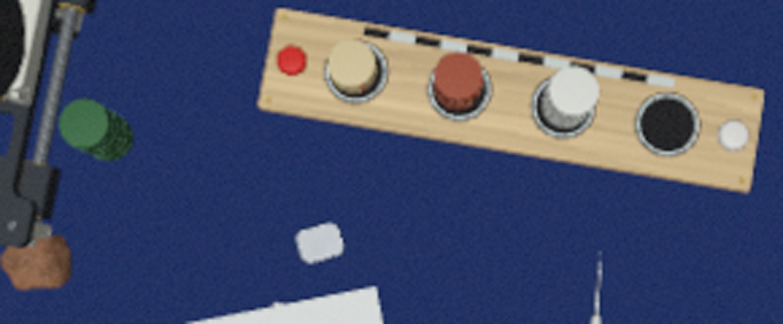

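The crop shows sandstone, redbed and limestone upright on pads a, b and c, with pad d empty at (667,124). Carrying greenstone over.

Emit:
apply_moves(deltas=[{"fingers":28,"delta_pos":[15,-3,0],"angular":[0,0,0]},{"fingers":28,"delta_pos":[50,-10,0],"angular":[0,0,0]},{"fingers":28,"delta_pos":[95,-19,0],"angular":[0,0,0]},{"fingers":28,"delta_pos":[140,-28,0],"angular":[0,0,0]},{"fingers":28,"delta_pos":[185,-37,0],"angular":[0,0,0]},{"fingers":28,"delta_pos":[230,-45,0],"angular":[0,0,0]},{"fingers":28,"delta_pos":[275,-54,0],"angular":[0,0,0]},{"fingers":28,"delta_pos":[320,-63,0],"angular":[0,0,0]},{"fingers":28,"delta_pos":[360,-71,0],"angular":[0,0,0]},{"fingers":28,"delta_pos":[390,-77,0],"angular":[0,0,0]}])

```text
clock: 28.15
tool_pos: [0.5807, -0.1996, 0.1476]
orientation: [179.9, -0.0, -99.0]
force: [-0.2, 0.8, -1.8]
opening: 0.0355
gripper_force: 30.0
```

Emit:
apply_moves(deltas=[{"fingers":28,"delta_pos":[18,-4,0],"angular":[0,0,0]},{"fingers":28,"delta_pos":[29,-6,0],"angular":[0,0,0]},{"fingers":28,"delta_pos":[29,-6,0],"angular":[0,0,0]},{"fingers":28,"delta_pos":[29,-6,0],"angular":[0,0,0]},{"fingers":28,"delta_pos":[29,-6,0],"angular":[0,0,0]},{"fingers":28,"delta_pos":[29,-6,0],"angular":[0,0,0]}])

```text
clock: 28.75
tool_pos: [0.5835, -0.2253, 0.1488]
orientation: [-180.0, 0.0, -98.9]
force: [0.3, -0.1, -2.0]
opening: 0.0353
gripper_force: 30.0
```

Run:
```python
from h import *
go([.582,-.227,.0535],-98.9)
```

```text
clock 28.75 d [ 2.   1.2 95.3] w [-0.  0.  0.]
```

Emit:
apply_moves(deltas=[{"fingers":28,"delta_pos":[1.5,1,12],"angular":[0,0,0]},{"fingers":28,"delta_pos":[1.5,1,32],"angular":[0,0,0]},{"fingers":28,"delta_pos":[1.5,1,55],"angular":[0,0,0]},{"fingers":28,"delta_pos":[1.5,1,74],"angular":[0,0,0]},{"fingers":28,"delta_pos":[1.5,1,86],"angular":[0,0,0]},{"fingers":28,"delta_pos":[1.5,1,91],"angular":[0,0,0]},{"fingers":28,"delta_pos":[1.5,1,93],"angular":[0,0,0]},{"fingers":28,"delta_pos":[1.5,1,93],"angular":[0,0,0]},{"fingers":28,"delta_pos":[1.5,1,93],"angular":[0,0,0]}])

```text
clock: 29.65
tool_pos: [0.5827, -0.2276, 0.0566]
orientation: [-179.9, -0.0, -98.9]
force: [-0.1, 0.2, -2.6]
opening: 0.0355
gripper_force: 30.0
```

Emit:
apply_moves(deltas=[{"fingers":28,"delta_pos":[0,0.5,2],"angular":[0,0,0]},{"fingers":28,"delta_pos":[0,0.5,3.5],"angular":[0,0,0]},{"fingers":28,"delta_pos":[0,0.5,4.7],"angular":[0,0,0]},{"fingers":28,"delta_pos":[0,0.5,4.7],"angular":[0,0,0]},{"fingers":28,"delta_pos":[0,0.5,4.7],"angular":[0,0,0]}])

```text
clock: 30.15
tool_pos: [0.5817, -0.2275, 0.0515]
orientation: [-180.0, -0.0, -98.9]
force: [-2.8, 0.4, 4.0]
opening: 0.0354
gripper_force: 30.0
```

Contact: +4 N at the expected height, so I'll release and back away.

Emit:
apply_moves(deltas=[{"fingers":40,"delta_pos":[0,0,0],"angular":[0,0,0]},{"fingers":50,"delta_pos":[0,0,0],"angular":[0,0,0]},{"fingers":87,"delta_pos":[0,0,0],"angular":[0,0,0]},{"fingers":87,"delta_pos":[0,0,0],"angular":[0,0,0]},{"fingers":87,"delta_pos":[0,0,0],"angular":[0,0,0]},{"fingers":87,"delta_pos":[0,0,0],"angular":[0,0,0]}])

```text
clock: 30.75
tool_pos: [0.5816, -0.2274, 0.0509]
orientation: [180.0, 0.0, -98.9]
force: [-0.0, 0.5, -0.3]
opening: 0.0746
gripper_force: 0.0
```

Emit:
apply_moves(deltas=[{"fingers":87,"delta_pos":[0,0,-8],"angular":[0,0,0]},{"fingers":87,"delta_pos":[0,0,-25],"angular":[0,0,0]},{"fingers":87,"delta_pos":[0,0,-50],"angular":[0,0,0]},{"fingers":87,"delta_pos":[0,0,-85],"angular":[0,0,0]},{"fingers":87,"delta_pos":[0,0,-120],"angular":[0,0,0]},{"fingers":87,"delta_pos":[-45,0,-130],"angular":[0,0,0]},{"fingers":87,"delta_pos":[-92,0,-150],"angular":[0,0,0]},{"fingers":87,"delta_pos":[-140,0,-160],"angular":[0,0,0]},{"fingers":87,"delta_pos":[-188,0,-160],"angular":[0,0,0]},{"fingers":87,"delta_pos":[-236,0,-160],"angular":[0,0,0]}])

```text
clock: 31.75
tool_pos: [0.6186, 0.0076, 0.2126]
orientation: [-179.9, 0.1, -98.9]
force: [0.5, -0.5, -0.4]
opening: 0.0871
gripper_force: 0.0
```

Emit:
apply_moves(deltas=[{"fingers":87,"delta_pos":[-45,10,0],"angular":[0,0,0]},{"fingers":87,"delta_pos":[-90,20,0],"angular":[0,0,0]},{"fingers":87,"delta_pos":[-130,30,0],"angular":[0,0,0]},{"fingers":87,"delta_pos":[-130,30,0],"angular":[0,0,0]},{"fingers":87,"delta_pos":[-130,30,0],"angular":[0,0,0]}])

```text
clock: 32.25
tool_pos: [0.6086, 0.1399, 0.2114]
orientation: [-180.0, 0.0, -98.8]
force: [-0.2, -0.3, 0.4]
opening: 0.0875
gripper_force: 0.0
```

Run:
```python
from h import *
t=ctrl.snapshot("top"); cv2.imwrite("pics/t9.png",t[:,:,::-1]); s=ctrl.snapshot("scene")
A=cv2.resize(t[140:225,210:415],(795,330),interpolation=cv2.INTER_CUBIC); B=cv2.resize(s[175:275,245:400],(418,270),interpolation=cv2.INTER_CUBIC)
C=np.zeros((600,795,3),np.uint8); C[:330]=A; C[330:,:418]=B; cv2.imwrite("pics/fin.png",C[:,:,::-1])
# expected pixel of each plug's top centre if centred on its pad (pads from the first top view)
p=ctrl.camera_params("top"); T=p["cam_to_world"]
for X,h in zip([(.6167,.0112),(.6043,-.0682),(.5921,-.147),(.5795,-.2262)],(.03,.046,.062,.078)):
    c=T[:3,:3].T@(np.array([*X,.012+h])-T[:3,3]); u=p["cx"]-p["fx"]*c[0]/c[2]; v=p["cy"]+p["fy"]*c[1]/c[2]; print(np.round((u,v),1),"crop",np.round(((u-210)*3.88,(v-140)*3.88),0),"mm/px",1e3*-c[2]/p["fx"])
```

```text
[255.4 163.3] crop [176.  90.] mm/px 1.9998425090994778
[295.2 168.5] crop [330. 110.] mm/px 1.9613159928158526
[336.2 173.8] crop [490. 131.] mm/px 1.9228537000690977
[379.2 179.5] crop [656. 153.] mm/px 1.8842851117503592
```

View pics/fin.png

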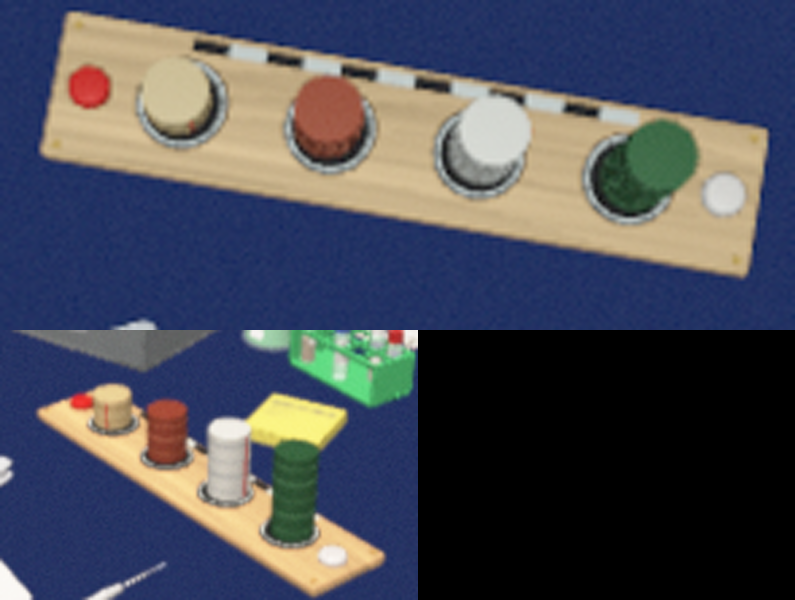

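In the final view all four plugs stand upright in order. Their tops are at (177,91), (330,111), (494,130) and (661,157), within about 3 mm of where centred plugs would appear, and the arm is clear. Handing in.

```bash
python3 -c "
from plant import ctrl
print(ctrl.close_job())"
```

```text
the job is handed in; nothing more can be done
None
```

I handed the job in at about 32 s with all four plugs standing upright on pads a to d, shortest at the red button and tallest at the white-button end; in the last pictures each was within about 3 mm of its pad centre, and the hand-in returned no verdict.

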